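# Pack the pacifier and press the case lid home

### The arm

A 7-joint arm with a two-finger parallel gripper is mounted at the origin on the work surface. World frame = base frame: x ahead of the robot, y to its left, z up, the work surface at z = 0. Lengths are in m, angles in rad, forces in N, time in s.
With the tool pointing down it reaches from about 0.4 to 0.85 m from the base axis. Payload 10.4 kg.
Tool frame: the origin (TCP) lies at the very end of the fingers, on their centre line; the grasp point (between the pads) lies 19 mm behind it; z points along the fingers, y is the line along which they close (so a half turn about z gives the same grasp; the last joint's range is limited). The gripper opens to 85 mm and grips with 20 to 120 N. Pads are 22 mm wide; open, the fingers measure 114 mm over their backs; the gripper's body (76 mm by 85 mm) begins 54 mm behind the grasp point. The pads swing forward as they close: fully open they stand 13 mm farther back than shut.
Start: joints at [-1.169, 0.332, -0.065, 1.46, 0.022, 1.35, -0.088], TCP at [0.258, 0.569, 0.231] pointing down, gripper open.
Joint ranges: [-2.6, 2.6], [-0.5, 2.12], [-1.47, 1.34], [0.16, 2.42], [-1.27, 4.41], [0.06, 2.06], [-2.6, 2.6]. Speed limits (rad/s): [2.22, 2.22, 2.79, 2.79, 3.14, 3.14, 3.14].

### API

Orientations are given as a 3x3 rotation matrix whose columns are the frame's x, y, z axes.
In Python, from plant import robot gives the robot as it stands. The module is installed in compiled form; this text tells all that it offers.
- The arm moves only by the shell command python3 -m inch 'ROWS' [FORCE]. ROWS is text: rows parted by semicolons, each of 5 numbers parted by spaces: the closure, from 0 (fully open) to 1 (shut), then the shift along the tool's x, y, z normalised to -1 to 1, where 1 is 40 mm, then the turn about the tool's z normalised to -1 to 1, where 1 is 6 degrees. In form: fingers dx dy dz twist; .... A call has 1 to 20 rows; each row shifts and turns the commanded pose from where the row before left it, along the tool's axes as they then stand; what a row does not reach is not made up. A row lasts 1/12 s, in which the tool goes at most 41.7 mm and 7.16 degrees, less where a joint would pass 70% of its speed; a pose out of reach is approached as far as the arm can. A call with a number of a shift or a turn outside -1 to 1 is refused whole. A call with a gripper value outside its range is refused whole. The fingers move at their own pace and stop on an object; FORCE is the grip in N (left out, the last holds). Time passes only in rows, so rows that do not move let the fingers close. It gives the time, the measured TCP pose, the force, the opening and the grip force at its end, in the units of the state.
- robot.get_obs(): the state, without advancing time (a new reading comes with each control period).
- robot.snapshot(name): name is "scene" or "top"; returns a dict with "img" (400x640x3 uint8, blue, green, red), "K" (3x3 intrinsics, pixels), "xyz" and "attitude" of the camera in the world. Camera axes: x right, y up, looking along -z (the intrinsics and any distortion apply to the point x, -y, -z); pixel columns grow to the right and rows downward; lengths in m; the calibration is good to about 2 mm. A picture is of the moment at which its call begins. There is no depth.
- robot.close_job(): hands the job in; it is judged then, once.
Trained networks look in the newest picture that a camera, given by its name, has taken for a name from the list of things; names that differ only in an ending like _2 or _b are one class to them, and where a whole thing is asked for, a point or a joint stands for the part that bears it (a point fixed in the world has none). Each returns a list of dicts, best first, with "conf" (0 to 1); they miss things now and then, are a little off and sometimes report something else, mostly with a low value. They report only what shows in the picture. A call takes as long as a camera call. They do not tell look-alikes from the thing itself.
- robot.look_for(query, camera): "xyz" ([x, y, z] in m, in the coordinates of the camera as it stood for that picture, good to about 4 mm: the middle of the surface that is visible of it).
- robot.trace(query, camera): "mask" (400x640 bool, what is visible of it).
- robot.spot_point(query, camera): "xyz" ([x, y, z] in m, in the coordinates of the camera as it stood for that picture, good to about 4 mm: a listed point, or the origin of a listed thing).
The state is a dict: "t": time; "joint_positions": joint angles; "qd": joint speeds; "joint_torque": joint torques, N m; "position": TCP position; "eef_rot": TCP orientation; "ft_force": force on the tool from outside, world axes, zero at the start; "wrist_torque": the same for the moment, N m; "width": finger opening in m; "grip_force": force on a finger pad.
Only numpy, scipy, OpenCV 4.12 (cv2) and the standard library are available. Lean on these libraries where they do the work, as an engineer would, in place of code of your own. Each camera call takes 0.05 s, during which the arm holds its last target. There are 200 camera calls.

### The job

Put the mustard pacifier away in the open blue case, then close the case with the wooden lid that is filed on edge in the clear organizer: lay the lid down flat, take it again by its knob, set it knob up in the mouth of the case, and press down on it until it is fully home, flush with the rim. Do not push the orange seal in before the lid is on it, and leave the glass jar, the aluminium canister and the white clip where they are.

Things in the scene. Friction and masses are not known exactly. Their poses are not given: they have to be found in the camera images.
- case: Blue square open case, 100 x 100 x 60 mm outside, walls and floor 5 mm, fixed to the dresser on a thin dark rubber mat 124 mm square. Origin: centre of its underside, z up; x and y parallel to its sides. The mouth is 90 x 90 mm, rim 60 mm above the dresser.
- seal (a joint): Orange square seal frame just inside the mouth of the case, 89 mm outside, opening 73 x 73 mm, 6 mm thick. Value 0: up, its top 5 mm below the rim, so a lid laid on it stands 7 mm proud; 0.007: pushed right down, lid flush. It is stiff (about 9 N to move) and stays where it is pushed.
- lid: Wooden square lid, plate 84 x 84 x 12 mm, with a dark round knob 24 mm across and 20 mm tall in the middle of its upper face; 120 g. Origin: centre of its underside; z points out through the knob, x and y parallel to its edges. At the start it stands on edge in the organizer's slot (origin about 46 mm above the dresser, upper edge about 88 mm), z level, knob roughly away from the robot.
- lid_knob (a point): Centre of the knob's top face, 32 mm along z from the lid's origin.
- organizer: Clear plastic drawer organizer, 130 (x) x 160 (y) x 30 mm, fixed, floor 4 mm. Origin: centre of its underside. The lid's slot is 16 mm wide, along y, centred at x = +25 mm; the compartment at -x, -y holds the white clip.
- pacifier: Mustard pacifier standing nipple up, 37 mm tall, 20 g. Origin: centre of its underside. Round back button 28 mm across from 0 to 8 mm, shield 42 (x) x 32 (y) mm from 8 to 13 mm, nipple 14 to 16 mm across from 13 to 37 mm.
- jar: Small glass jar with a dark twist cap, 42 mm across, 75 mm tall, a bystander. Origin: centre of its underside.
- canister: Closed aluminium canister, 74 mm across, 85 mm tall, a bystander. Origin: centre of its underside.
- clip: White spring clip, about 55 x 12 x 18 mm, lying in the organizer, a bystander. Origin: centre of its underside.
Mind the look-alikes: they are no part of the job. There is more than one size of the pacifier; the one meant has the size given above.

How it is judged:
On the way, in this order (a step that is already met when the one before it is completed fails the run):
1. the pacifier lies in the case, let go (x of pacifier in the frame of case between -0.042 and 0.042 m and y of pacifier in the frame of case between -0.042 and 0.042 m and z of pacifier in the frame of case below 0.035 m and contact force between the fingers and pacifier below 0.1 N), for 0.2 s.
2. the lid lies flat, knob up, let go, on the dresser or in the mouth of the case, the seal not yet pushed down (angle between lid's own z axis and vertical below 0.15 rad and contact force between the fingers and lid below 0.1 N and value of joint seal below 0.003 m and linear speed of lid below 0.05 m/s), for 0.1 s.
3. the lid is pressed home in the case (horizontal distance between lid and case below 0.006 m and angle between lid's own z axis and vertical below 0.06 rad and value of joint seal above 0.0056 m), for 0.1 s.
At the end, for the whole second after the job is handed in: The pacifier is inside the case; the lid sits knob up in the mouth of the case, level within 0.06 rad and centred within 6 mm, pressed flush with the rim (within about 1.8 mm) with the seal at least 5.6 mm down, at rest and let go (all of step 3 and z of lid in the frame of case between 0.045 and 0.0498 m and linear speed of lid below 0.02 m/s and x of pacifier in the frame of case between -0.042 and 0.042 m and y of pacifier in the frame of case between -0.042 and 0.042 m and z of pacifier in the frame of case below 0.04 m); the robot touches nothing.
It fails at once if the seal is pushed down without the lid on it (value of joint seal above 0.003 m and horizontal distance between lid and case above 0.02 m).
It fails at once if the jar is tipped or shifted by more than 30 mm (distance of jar from where it was at the start of the episode above 0.03 m or angle between jar's own z axis and vertical above 0.5 rad).
It fails at once if the canister is tipped or shifted by more than 30 mm (distance of canister from where it was at the start of the episode above 0.03 m or angle between canister's own z axis and vertical above 0.5 rad).
It fails at once if the clip is shifted by more than 40 mm (distance of clip from where it was at the start of the episode above 0.04 m).
It also fails if it takes over 72 s, if anything falls off the work surface, if the arm or the gripper's body presses on something with over 40 N, if the wrist force passes 120 N, or if a joint passes its speed limit or range.

## Working session

There is one attempt and no reset: what is moved stays moved. The work goes in short steps, Python scripts to look and compute and a shell command to move; the robot and the scene stay as the last step left them, time stands still between calls to the robot, and variables do not carry over. Pictures are saved under pics/ and viewed, at most 10 in all, crops included, and the job is handed in when it is done.

```bash
mkdir -p pics; cat > h.py <<'E'
import numpy as np,cv2
from plant import robot
def cam(n):
    s=robot.snapshot(n); s['R']=np.array(s['attitude']); s['p']=np.array(s['xyz']); s['K']=np.array(s['K']); return s
def tow(s,x): return s['R']@np.array(x)+s['p']
def proj(s,X):
    c=s['R'].T@(np.array(X)-s['p']); v=np.array([c[0],-c[1],-c[2]]); v=s['K']@v; return v[:2]/v[2]
def pix(s,u,v,z):
    d=np.linalg.inv(s['K'])@np.array([u,v,1.]); d=s['R']@np.array([d[0],-d[1],-d[2]])
    return s['p']+d*(z-s['p'][2])/d[2]
E
python3 - <<'E'
from h import *
np.set_printoptions(precision=4,suppress=True)
for n in ['scene','top']:
    s=cam(n); cv2.imwrite(f'pics/{n}0.png',s['img']); print(n,s['p'],s['R'].tolist(),s['K'].tolist(),[k for k in s])
    for q in ['case','lid','lid_knob','organizer','pacifier','jar','canister','clip']:
        for r in robot.spot_point(q,n)[:4]: print(q,round(r['conf'],2),tow(s,r['xyz']),proj(s,tow(s,r['xyz'])).astype(int))
o=robot.get_obs();print(o['t'],o['position'],o['eef_rot'],o['width'])
E
```

```text
scene [ 1.1233 -0.3333  0.5762] [[0.4932013779989133, -0.5456020917344101, 0.6775476058809518], [0.8698284883846735, 0.29830530882526796, -0.39295336049090507], [0.012280127621765198, 0.783155348715501, 0.6217048320898715]] [[431.9982778155946, 0.0, 315.1165396249098], [0.0, 431.9982778155946, 197.9942570791724], [0.0, 0.0, 1.0]] ['img', 'K', 'xyz', 'attitude', 'R', 'p']
case 0.78 [ 0.5539  0.2157 -0.0012] [400 187]
lid 0.59 [ 0.5732 -0.2427  0.0419] [199 251]
lid_knob 0.76 [ 0.6093 -0.2446  0.0422] [204 265]
organizer 0.83 [ 0.5551 -0.2622 -0.0014] [188 265]
organizer 0.31 [0.7356 0.0619 0.0041] [396 264]
pacifier 0.77 [ 0.4325 -0.1183  0.0017] [238 202]
pacifier 0.55 [ 0.3666  0.0249 -0.0068] [285 171]
pacifier 0.53 [ 0.5827 -0.009  -0.0003] [319 228]
jar 0.68 [ 0.7179 -0.1023 -0.0024] [311 295]
canister 0.61 [0.732  0.0599 0.0031] [394 263]
clip 0.63 [ 0.531  -0.3031  0.0003] [162 264]
top [ 0.4081 -0.0437  0.9244] [[0.0014007225891561714, 0.9876073109902044, -0.1569389602836903], [-0.9998940175963815, -0.0008910003403328944, -0.014531334878824926], [-0.014491085231798753, 0.15694
[... 277 characters left out ...]
d 0.91 [ 0.5745 -0.2431  0.0408] [418 188]
lid 0.46 [ 0.5351 -0.3032  0.0051] [442 208]
lid_knob 0.79 [ 0.6085 -0.2435  0.0478] [418 172]
organizer 0.87 [ 0.5562 -0.2617 -0.0048] [422 200]
pacifier 0.72 [ 0.3656  0.0244 -0.0024] [294 286]
pacifier 0.63 [ 0.4411 -0.1206  0.0024] [360 251]
pacifier 0.51 [ 0.5824 -0.0089  0.0003] [310 188]
pacifier 0.44 [ 0.5761 -0.2431  0.0485] [418 186]
jar 0.88 [ 0.7158 -0.1031 -0.0005] [351 131]
jar 0.45 [ 0.5362 -0.3037  0.0011] [441 208]
canister 0.57 [0.7338 0.0675 0.0015] [277 124]
clip 0.61 [ 0.5316 -0.3021  0.0035] [441 210]
0.9 [0.2576 0.5695 0.2313] [[-0.9111  0.4122  0.    ]
 [ 0.4122  0.9111  0.0001]
 [ 0.      0.0001 -1.    ]] 0.08576273074574288
```

View pics/scene0.png

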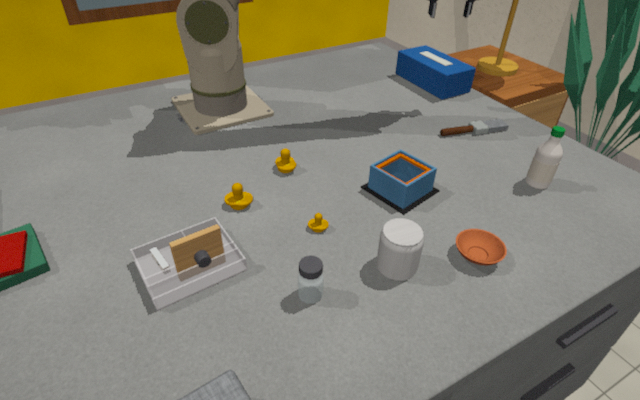

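View pics/top0.png

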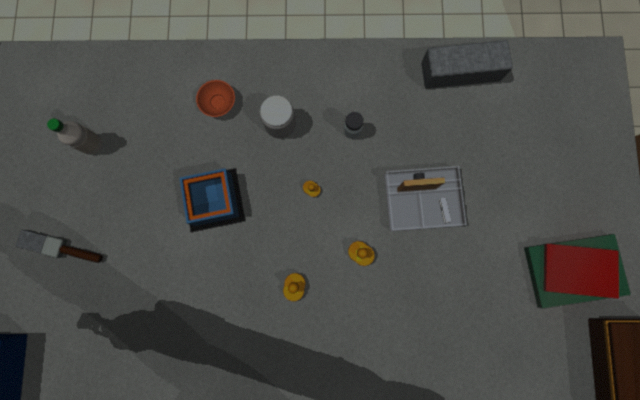

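The two views show three mustard pacifiers. In the scene view they are at (238,198), (286,161) and (319,222); in the top view they are at (361,252), (294,287) and (311,188). The case is at top (208,197), and the lid is on edge at top (420,184), with its knob towards +x. I'll measure the sizes and look at crops.

```bash
python3 - <<'E'
from h import *
np.set_printoptions(precision=4,suppress=True)
s=cam('top'); t=cam('scene')
def hsvm(s):
    h=cv2.cvtColor(s['img'],cv2.COLOR_BGR2HSV); return ((h[...,0]>17)&(h[...,0]<28)&(h[...,1]>190)&(h[...,2]>60)).astype(np.uint8)
ms=hsvm(s); mt=hsvm(t)
def up(m,f=1): return m
for nm,a,b in [('A',(361,252),(238,198)),('B',(294,287),(286,161)),('C',(311,188),(319,222))]:
    M=np.zeros_like(ms); M[a[1]-22:a[1]+22,a[0]-22:a[0]+22]=1; M*=ms
    c=cv2.findContours(M,0,cv2.CHAIN_APPROX_NONE)[0]; c=max(c,key=len)[:,0]
    w=np.array([pix(s,u,v,.011)[:2] for u,v in c])*1000
    r=cv2.minAreaRect(w.astype(np.float32)); print(nm,'top rect mm',r)
    M=np.zeros_like(mt); M[b[1]-26:b[1]+26,b[0]-26:b[0]+26]=1; M*=mt
    y,x=np.nonzero(M); print('scene rows',y.min(),y.max(),'cols',x.min(),x.max())
    cen=np.array([*np.array(r[0])/1000,0.])
    for h in (0.0265,.037,.052,.045): 
        print('  h',h,'pred top row',proj(t,cen+[0,0,h])[1].round(1), 'base row',proj(t,cen)[1].round(1))
L=[cv2.resize(t['img'][y-30:y+30,x-30:x+30],(260,260),interpolation=2) for x,y in [(238,198),(286,161),(319,222)]]
L2=[cv2.resize(s['img'][y-30:y+30,x-30:x+30],(260,260),interpolation=2) for x,y in [(361,252),(294,287),(311,188)]]
cv2.imwrite('pics/c.png',np.vstack([np.hstack(L),np.hstack(L2)]))
a=cv2.resize(s['img'][150:245,165:260],(400,400),interpolation=2);b=cv2.resize(s['img'][150:245,380:475],(400,400),interpolation=2)
cv2.imwrite('pics/d.png',np.hstack([a,b]))
for q in ['lid','case','organizer']:
    for S,n in ((s,'top'),):
        r=robot.trace(q,n)
        for k in r[:2]:
            m=k['mask'].astype(np.uint8); c=max(cv2.findContours(m,0,1)[0],key=len); R=cv2.minAreaRect(c); print(q,k['conf'],R)
E
```

```text
A top rect mm ((437.1235046386719, -121.00079345703125), (56.02189636230469, 41.912349700927734), 52.89787292480469)
scene rows 183 209 cols 225 251
  h 0.0265 pred top row 194.5 base row 204.4
  h 0.037 pred top row 190.4 base row 204.4
  h 0.052 pred top row 184.6 base row 204.4
  h 0.045 pred top row 187.3 base row 204.4
B top rect mm ((364.3262023925781, 24.19240951538086), (54.9050407409668, 43.123905181884766), 0.09504812210798264)
scene rows 149 172 cols 275 295
  h 0.0265 pred top row 158.9 base row 168.3
  h 0.037 pred top row 155.0 base row 168.3
  h 0.052 pred top row 149.4 base row 168.3
  h 0.045 pred top row 152.1 base row 168.3
C top rect mm ((580.650634765625, -12.246421813964844), (38.05534744262695, 27.54044532775879), 55.80915451049805)
scene rows 213 231 cols 308 327
  h 0.0265 pred top row 218.0 base row 228.1
  h 0.037 pred top row 213.8 base row 228.1
  h 0.052 pred top row 207.8 base row 228.1
  h 0.045 pred top row 210.7 base row 228.1
lid 0.69 ((420.2588195800781, 181.3647003173828), (17.333410263061523, 45.71112060546875), 85.60128784179688)
case 0.74 ((211.33917236328125, 199.53065490722656), (56.835296630859375, 59.5952033996582), 79.2156982421875)
organizer 0.64 ((424.8377685546875, 198.33717346191406), (62.175384521484375, 78.70396423339844), 85.71085357666016)
```

View pics/c.png

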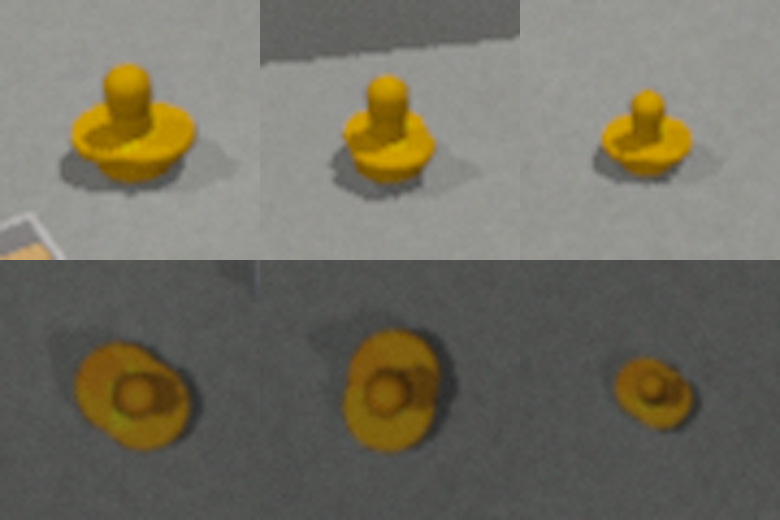

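View pics/d.png

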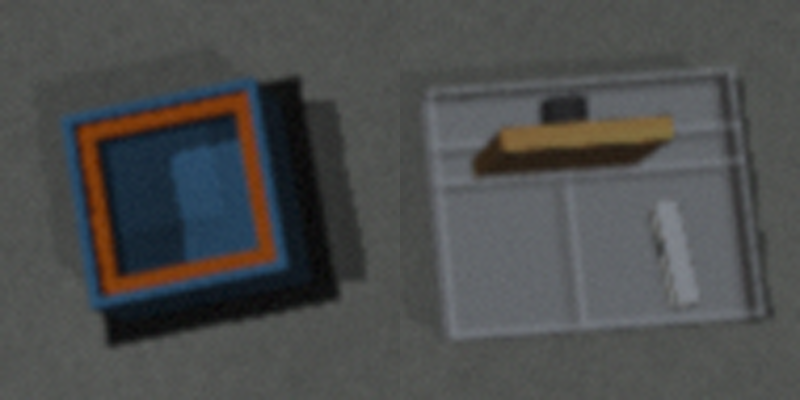

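The target is the small one, at scene (319,222) and top (311,188): its top row in the scene matches 37 mm and its shield measures about 40x30. The other two are about 56 mm. Next I'll get the poses from the corner pixels.

```bash
cat >> h.py <<'E'
def go(x,y,z,yaw=None):
    "yaw: world angle (deg) of tool y axis, mod 180; prints units still to go"
    o=robot.get_obs(); R=np.array(o['eef_rot']); p=np.array(o['position'])
    cur=np.degrees(np.arctan2(R[1,1],R[0,1])); 
    d=0 if yaw is None else (yaw-cur+90)%180-90
    tw=-d  # tool z down: positive twist turns clockwise seen from above
    a=np.radians(d); Rz=np.array([[np.cos(a),-np.sin(a),0],[np.sin(a),np.cos(a),0],[0,0,1]])
    v=(Rz@R).T@(np.array([x,y,z])-p)/.04
    print('t %.2f pos %s yaw %.1f w %.4f grip %.1f F %s j7 %.2f'%(o['t'],p.round(4),cur,o['width'],o['grip_force'],np.round(o['ft_force'],1),o['joint_positions'][6]))
    print('twist units %.2f then shift units %s'%(tw/6,v.round(3)))
E
python3 - <<'E'
from h import *
np.set_printoptions(precision=4,suppress=True)
s=cam('top')
def P(L,x0,z): return np.array([pix(s,u/4.21+x0,v/4.21+150,z)[:2] for u,v in L])
ang=lambda d:np.degrees(np.arctan2(d[1],d[0]))
c=P([(65,118),(257,80),(288,268),(97,308)],165,.06); print('case',c.mean(0),[ang(c[i]-c[(i+1)%4]) for i in range(4)],np.linalg.norm(c-np.roll(c,1,0),axis=1))
l=P([(500,130),(673,118),(675,140),(503,152)],380,.088); print('lid',l.mean(0),[ang(l[i]-l[(i+1)%4]) for i in range(4)],np.linalg.norm(l-np.roll(l,1,0),axis=1))
g=P([(428,92),(735,70),(768,316),(450,338)],380,.03); print('org',g.mean(0),[ang(g[i]-g[(i+1)%4]) for i in range(4)],np.linalg.norm(g-np.roll(g,1,0),axis=1))
print('pac',pix(s,311.5+.0,188,.037))
h=cv2.cvtColor(s['img'],cv2.COLOR_BGR2HSV)
print('nipple c top', pix(s,(652-520)/260*60+281,(385-260)/260*60+158,.034))
t=cam('scene'); print('nipple scene',pix(t,(648-520)/260*60+289,100/260*60+192,.032))
go(.582,-.01,.12,10)
E
```

```text
case [0.5554 0.207 ] [np.float64(101.39835626267423), np.float64(11.206121824227422), np.float64(-78.06340376851523), np.float64(-167.60535541427114)] [0.0989 0.0988 0.098  0.0968]
lid [ 0.5783 -0.4391] [np.float64(93.96253163513228), np.float64(0.4105240471430249), np.float64(-86.01144911355348), np.float64(-176.16947068878997)] [0.0109 0.0838 0.0109 0.0832]
org [ 0.5546 -0.4676] [np.float64(94.09097642280938), np.float64(2.4658485206506153), np.float64(-86.02351464619919), np.float64(-178.43242459284275)] [0.1281 0.1597 0.1283 0.1617]
pac [ 0.5762 -0.0135  0.037 ]
nipple c top [ 0.5793 -0.0133  0.034 ]
nipple scene [ 0.5796 -0.0097  0.032 ]
t 1.25 pos [0.2576 0.5695 0.2313] yaw 65.7 w 0.0848 grip 0.0 F [ 0.7 -0.3 -0.5] j7 -0.09
twist units 9.28 then shift units [-15.675   5.471   2.783]
```

```bash
python3 -m inch '0.3 0 0 0 1; 0.3 0 0 0 1; 0.3 0 0 0 1; 0.3 0 0 0 1; 0.3 0 0 0 1; 0.3 0 0 0 1; 0.3 0 0 0 1; 0.3 0 0 0 1; 0.3 0 0 0 1' 30; python3 - <<'E'
from h import *
go(.58,-.0115,.12,11.5)
s=cam('top')
P=lambda L,z: np.array([pix(s,(u-400)/4.21+380,v/4.21+150,z)[:2] for u,v in L])
print('lid',P([(500,130),(673,118),(675,140),(503,152)],.088).mean(0),'org',P([(428,92),(735,70),(768,316),(450,338)],.03).mean(0))
E
```

```text
t: 2.0
position: [0.2576, 0.5695, 0.2313]
eef_rot: [[-0.197, 0.98, 0.0], [0.98, 0.197, 0.0], [0.0, 0.0, -1.0]]
ft_force: [-0.3, -0.2, 0.2]
width: 0.0596
grip_force: 0.0
t 2.00 pos [0.2576 0.5695 0.2313] yaw 11.4 w 0.0596 grip 0.0 F [-0.3 -0.2  0.2] j7 -1.01
twist units -0.02 then shift units [-15.84    5.003   2.782]
lid [ 0.5785792  -0.24632814] org [ 0.55482869 -0.26278209]
```

```bash
python3 -m inch '0.4 -0.88 0.278 0.15 0; 0.4 -0.88 0.278 0.15 0; 0.4 -0.88 0.278 0.15 0; 0.4 -0.88 0.278 0.15 0; 0.4 -0.88 0.278 0.15 0; 0.4 -0.88 0.278 0.15 0; 0.4 -0.88 0.278 0.15 0; 0.4 -0.88 0.278 0.15 0; 0.4 -0.88 0.278 0.15 0; 0.4 -0.88 0.278 0.15 0; 0.4 -0.88 0.278 0.15 0; 0.4 -0.88 0.278 0.15 0; 0.4 -0.88 0.278 0.15 0; 0.4 -0.88 0.278 0.15 0; 0.4 -0.88 0.278 0.15 0; 0.4 -0.88 0.278 0.15 0; 0.4 -0.88 0.278 0.15 0; 0.4 -0.88 0.278 0.15 0; 0.4 0 0 0 0; 0.4 0 0 0 0' 30; python3 - <<'E'
from h import *
go(.58,-.0115,.018,11.5)
E
```

```text
t: 3.72
position: [0.5819, -0.0133, 0.1228]
eef_rot: [[-0.2, 0.98, -0.001], [0.98, 0.2, -0.001], [-0.001, -0.001, -1.0]]
ft_force: [-0.0, -0.3, 0.6]
width: 0.051
grip_force: 0.0
t 3.72 pos [ 0.5819 -0.0133  0.1228] yaw 11.6 w 0.0510 grip 0.0 F [-0.  -0.3  0.6] j7 0.29
twist units 0.01 then shift units [ 0.055 -0.035  2.619]
```

```bash
python3 -m inch '0.4 0.05 -0.03 0.6 0; 0.4 0 0 0.7 0; 0.4 0 0 0.7 0; 0.4 0 0 0.62 0; 0.4 0 0 0 0; 1 0 0 0 0; 1 0 0 0 0; 1 0 0 0 0; 1 0 0 0 0; 1 0 0 0 0; 1 0 0 0 0; 1 0 0 0 0; 1 0 0 0 0' 25; python3 - <<'E'
from h import *
go(.58,-.0115,.13,11.5)
E
```

```text
t: 4.8
position: [0.5812, -0.0086, 0.0203]
eef_rot: [[-0.202, 0.979, 0.003], [0.979, 0.202, 0.001], [0.0, 0.003, -1.0]]
ft_force: [-2.4, 0.4, 7.9]
width: 0.0142
grip_force: 24.6
t 4.80 pos [ 0.5812 -0.0086  0.0203] yaw 11.7 w 0.0142 grip 24.6 F [-2.4  0.4  7.9] j7 0.34
twist units 0.03 then shift units [-0.063 -0.036 -2.743]
```

```bash
python3 -m inch '1 0 0 -0.5 0; 1 0 0 -0.9 0; 1 0 0 -0.9 0; 1 0 0 -0.5 0; 1 0 0 0 0' 25; python3 - <<'E'
from h import *
go(.5555,.211,.13,11.5)
s=cam('scene'); t=cam('top')
# case rim corners: blue outline fit in both views from orange seal frame
for n,c in(('scene',s),('top',t)):
    h=cv2.cvtColor(c['img'],cv2.COLOR_BGR2HSV); m=((h[...,0]>4)&(h[...,0]<14)&(h[...,1]>190)).astype(np.uint8)
    M=np.zeros_like(m); 
    if n=='scene': M[140:190,365:440]=1
    else: M[160:240,170:250]=1
    m*=M; k=max(cv2.findContours(m,0,1)[0],key=len); k=cv2.convexHull(k)
    w=np.array([pix(c,u+.0,v,.055)[:2]*1000 for u,v in k[:,0]],np.float32); print(n,cv2.minAreaRect(w))
x=s['img'][120:240,240:440]; cv2.imwrite('pics/e.png',cv2.resize(x,(800,480)))
E
```

```text
t: 5.22
position: [0.583, -0.009, 0.1364]
eef_rot: [[-0.202, 0.979, 0.009], [0.979, 0.202, 0.002], [-0.0, 0.009, -1.0]]
ft_force: [0.3, -0.0, 0.4]
width: 0.014
grip_force: 24.8
t 5.22 pos [ 0.583  -0.009   0.1364] yaw 11.6 w 0.0140 grip 24.8 F [ 0.3 -0.   0.4] j7 0.28
twist units 0.02 then shift units [5.527 0.421 0.162]
scene ((584.1192016601562, 248.17042541503906), (0.0, 0.0), 0.0)
top ((557.460205078125, 210.7101593017578), (85.57282257080078, 85.6657943725586), 12.032843589782715)
```

View pics/e.png

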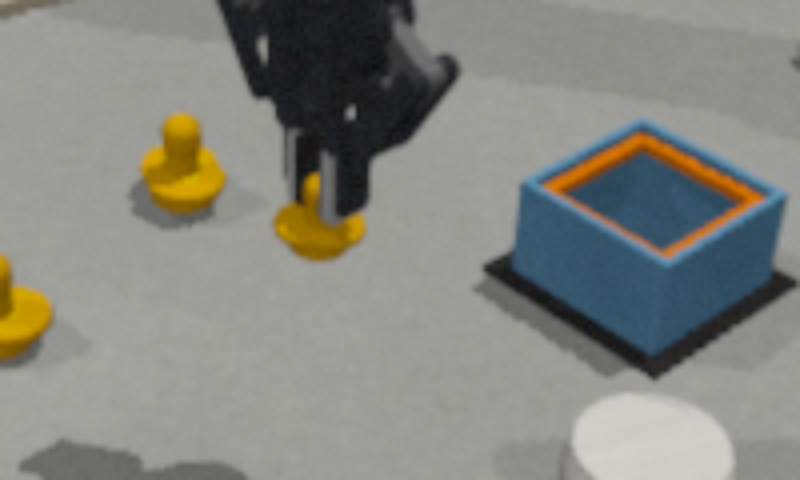

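The pacifier is held upright. The case rim corners in this crop are at (643,122), (785,190), (665,262) and (522,183).

```bash
python3 -m inch '1 0.5 0.05 0 0; 1 0.85 0.07 0 0; 1 0.85 0.07 0 0; 1 0.85 0.07 0 0; 1 0.85 0.07 0 0; 1 0.85 0.07 0 0; 1 0.5 0.05 0 0; 1 0.28 0.02 0 0; 1 0 0 0 0; 1 0 0 0 0' 25; python3 - <<'E'
from h import *
s=cam('scene')
c=np.array([pix(s,240+u/4,120+v/4,.06)[:2] for u,v in [(643,122),(785,190),(665,262),(522,183)]])
print(c.mean(0),np.linalg.norm(c-np.roll(c,1,0),axis=1),[np.degrees(np.arctan2(*(c[i]-c[i-1])[::-1])) for i in range(4)])
go(.557,.211,.027,11.5)
E
```

```text
t: 6.15
position: [0.5537, 0.2103, 0.1298]
eef_rot: [[-0.202, 0.979, -0.001], [0.979, 0.202, -0.001], [-0.001, -0.001, -1.0]]
ft_force: [-0.1, 0.3, -1.1]
width: 0.0139
grip_force: 24.8
[0.55804204 0.20986729] [0.09662204 0.09282757 0.09889116 0.09467097] [np.float64(100.37256576764004), np.float64(15.054230038995138), np.float64(-78.466803335942), np.float64(-166.40134225882971)]
t 6.20 pos [0.554  0.2093 0.13  ] yaw 11.5 w 0.0137 grip 24.8 F [ 0.1 -0.   0.5] j7 -0.12
twist units 0.01 then shift units [0.029 0.083 2.575]
```

```bash
python3 -m inch '1 0.03 0.08 0.6 0; 1 0 0 0.7 0; 1 0 0 0.7 0; 1 0 0 0.35 0; 1 0 0 0.2 0; 1 0 0 0 0; 0.65 0 0 0 0; 0.65 0 0 0 0; 0.65 0 0 0 0; 0.65 0 0 -0.3 0; 0.65 0 0 -0.9 0; 0.65 0 0 -0.9 0; 0.65 0 0 -0.9 0; 0.65 0 0 -0.6 0; 0.65 0 0 0 0'; python3 - <<'E'
from h import *
go(.557,.211,.16,4)
s=cam('scene'); cv2.imwrite('pics/f.png',cv2.resize(s['img'][100:220,340:460],(480,480)))
for r in robot.spot_point('pacifier','scene'): print(r['conf'],tow(s,r['xyz']))
E
```

```text
t: 7.45
position: [0.5596, 0.2142, 0.1802]
eef_rot: [[-0.202, 0.979, 0.009], [0.979, 0.202, 0.005], [0.003, 0.01, -1.0]]
ft_force: [0.8, 0.3, 0.5]
width: 0.0303
grip_force: 0.0
t 7.45 pos [0.5596 0.2142 0.1802] yaw 11.6 w 0.0303 grip 0.0 F [0.8 0.3 0.5] j7 -0.14
twist units 1.27 then shift units [-0.078 -0.074  0.503]
0.92 [ 0.43387394 -0.11972871  0.00187445]
0.92 [ 0.36599407  0.02159268 -0.0019464 ]
0.48 [0.55641681 0.21070188 0.00543753]
```

View pics/f.png

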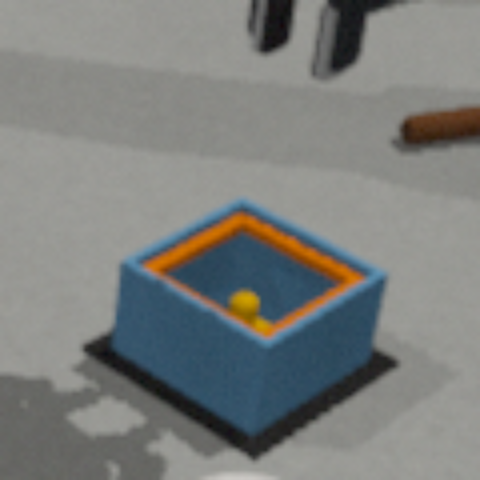

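The pacifier stands in the case. Next is the lid.

```bash
python3 -m inch '0.5 0 0 0.2 0.65; 0.5 0 0 0.2 0.6; 0.5 0 0 0 0' 40; python3 - <<'E'
from h import *
go(.578,-.2455,.14,4)
E
```

```text
t: 7.8
position: [0.5552, 0.2129, 0.1543]
eef_rot: [[-0.07, 0.998, -0.003], [0.998, 0.07, -0.002], [-0.002, -0.003, -1.0]]
ft_force: [-0.8, -0.2, -0.3]
width: 0.0426
grip_force: 0.0
t 7.80 pos [0.5552 0.2129 0.1543] yaw 4.0 w 0.0426 grip 0.0 F [-0.8 -0.2 -0.3] j7 -0.26
twist units 0.00 then shift units [-11.471  -0.231   0.376]
```

```bash
python3 -m inch '0.5 -0.6 0 0 0; 0.5 -0.9 -0.02 0 0; 0.5 -0.9 -0.02 0 0; 0.5 -0.9 -0.02 0 0; 0.5 -0.9 -0.02 0 0; 0.5 -0.9 -0.02 0 0; 0.5 -0.9 -0.02 0 0; 0.5 -0.9 -0.02 0 0; 0.5 -0.9 -0.02 0 0; 0.5 -0.9 -0.02 0 0; 0.5 -0.9 -0.02 0 0; 0.5 -0.9 -0.02 0 0; 0.5 -0.6 -0.02 0 0; 0.5 -0.37 0 0 0; 0.5 0 0 0 0; 0.5 0 0 0 0'; python3 - <<'E'
from h import *
go(.578,-.2455,.066,4)
s=cam('top')
for q in ('lid','lid_knob'):
    for r in robot.spot_point(q,'top')[:1]: print(q,r['conf'],tow(s,r['xyz']))
s=cam('scene'); 
for q in ('lid','lid_knob'):
    for r in robot.spot_point(q,'scene')[:1]: print(q,r['conf'],tow(s,r['xyz']))
E
```

```text
t: 9.13
position: [0.5798, -0.2454, 0.156]
eef_rot: [[-0.072, 0.997, -0.001], [0.997, 0.072, 0.0], [0.0, -0.001, -1.0]]
ft_force: [0.2, 0.2, 0.5]
width: 0.0424
grip_force: 0.0
t 9.13 pos [ 0.5798 -0.2454  0.156 ] yaw 4.2 w 0.0424 grip 0.0 F [0.2 0.2 0.5] j7 0.60
twist units 0.03 then shift units [ 1.000e-03 -4.300e-02  2.251e+00]
lid 0.54 [ 0.57687489 -0.24579802  0.0443737 ]
lid_knob 0.68 [ 0.60739014 -0.24452569  0.04924207]
lid 0.58 [ 0.57152419 -0.24259919  0.04152837]
lid_knob 0.55 [ 0.60723875 -0.24248376  0.04031725]
```

```bash
python3 -m inch '0.5 0 -0.03 0.5 0; 0.5 0 0 0.6 0; 0.5 0 0 0.6 0; 0.5 0 0 0.55 0; 0.5 0 0 0 0; 1 0 0 0 0; 1 0 0 0 0; 1 0 0 0 0; 1 0 0 0 0; 1 0 0 0 0; 1 0 0 0 0; 1 0 0 0 0; 1 0 0 0 0' 50; python3 - <<'E'
from h import *
go(.578,-.2455,.17,4)
E
```

```text
t: 10.52
position: [0.5804, -0.2453, 0.0684]
eef_rot: [[-0.073, 0.997, 0.003], [0.997, 0.073, -0.0], [-0.001, 0.003, -1.0]]
ft_force: [-0.9, 1.2, 7.0]
width: 0.0112
grip_force: 50.5
t 10.52 pos [ 0.5804 -0.2453  0.0684] yaw 4.2 w 0.0112 grip 50.5 F [-0.9  1.2  7. ] j7 0.64
twist units 0.03 then shift units [-2.000e-03 -5.200e-02 -2.539e+00]
```

```bash
python3 -m inch '1 0 0 -0.4 0; 1 0 0 -0.7 0; 1 0 0 -0.8 0; 1 0 0 -0.6 0; 1 0 0 0 0; 1 0 0 0 0'; python3 - <<'E'
from h import *
go(.60,.04,.14,0)
s=cam('scene'); cv2.imwrite('pics/g.png',cv2.resize(s['img'][130:310,110:350],(720,540)))
E
```

```text
t: 11.02
position: [0.58, -0.2453, 0.1683]
eef_rot: [[-0.073, 0.997, 0.003], [0.997, 0.073, -0.0], [-0.001, 0.003, -1.0]]
ft_force: [0.3, -0.0, -2.1]
width: 0.0108
grip_force: 49.5
t 11.02 pos [ 0.58   -0.2453  0.1683] yaw 4.2 w 0.0108 grip 49.5 F [ 0.3 -0.  -2.1] j7 0.59
twist units 0.69 then shift units [7.134 0.498 0.705]
```

View pics/g.png

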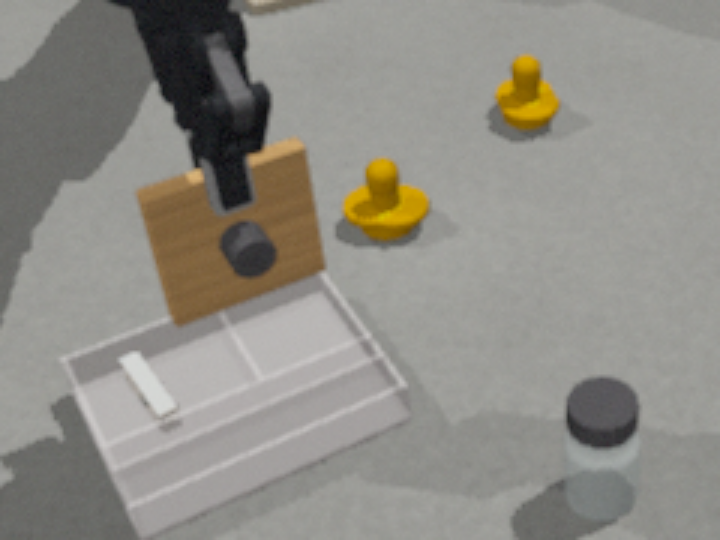

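The lid is lifted square, with the knob towards +x. I'm carrying it to the free area.

```bash
python3 -m inch '1 0.5 0 0 0; 1 0.8 0 0 0; 1 0.8 0 0 0; 1 0.8 0 0 0; 1 0.8 0 0 0; 1 0.8 0 0 0; 1 0.8 0 0 0; 1 0.8 0 0 0; 1 0.5 0 0.2 0; 1 0.4 0 0.4 0; 1 0 0 0.5 0; 1 0 0 0.5 0; 1 0 0 0 0; 1 0 0 0 0'; python3 - <<'E'
from h import *
go(.60,.04,.065,4)
E
```

```text
t: 12.23
position: [0.5576, 0.0339, 0.1011]
eef_rot: [[-0.072, 0.997, -0.004], [0.997, 0.072, -0.001], [-0.001, -0.004, -1.0]]
ft_force: [0.4, 0.2, -0.4]
width: 0.0108
grip_force: 49.4
t 12.23 pos [0.5576 0.0339 0.1011] yaw 4.1 w 0.0108 grip 49.4 F [ 0.4  0.2 -0.4] j7 0.07
twist units 0.02 then shift units [0.078 1.072 0.899]
```

```bash
python3 -m inch '1 0 0.5 0 0; 1 0 0.5 0 0; 1 0 0 0.4 0; 1 0 0 0.3 0; 1 0 0 0.1 0; 1 0 0 0.05 0; 1 0 0 0 0; 1 0 0 0 0'; python3 - <<'E'
from h import *
go(.60,.04,.065,4)
E
```

```text
t: 12.9
position: [0.5988, 0.0372, 0.0692]
eef_rot: [[-0.072, 0.997, 0.001], [0.997, 0.072, 0.0], [0.0, 0.001, -1.0]]
ft_force: [-0.6, 0.1, -0.3]
width: 0.0105
grip_force: 49.5
t 12.90 pos [0.5988 0.0372 0.0692] yaw 4.2 w 0.0105 grip 49.5 F [-0.6  0.1 -0.3] j7 0.12
twist units 0.03 then shift units [0.069 0.034 0.105]
```

```bash
python3 -m inch '1 0 0 0.05 0; 1 0 0 0.05 0; 1 0 0 0.05 0; 1 0 0 0 0'; python3 - <<'E'
from h import *
go(.60,.04,.065,4)
E
```

```text
t: 13.23
position: [0.5996, 0.0374, 0.0644]
eef_rot: [[-0.073, 0.997, 0.002], [0.997, 0.073, 0.001], [0.001, 0.002, -1.0]]
ft_force: [-5.2, 0.6, 14.9]
width: 0.0112
grip_force: 52.0
t 13.23 pos [0.5996 0.0374 0.0644] yaw 4.2 w 0.0112 grip 52.0 F [-5.2  0.6 14.9] j7 0.12
twist units 0.03 then shift units [ 0.065  0.015 -0.014]
```

```bash
python3 -m inch '0.4 0 0 0 0; 0.4 0 0 0 0; 0.4 0 0 0 0; 0.4 0 0 0 0; 0.4 0 0 -0.1 0; 0.4 0 0 0 0'; python3 - <<'E'
from h import *
go(.56,.04,.065,4)
s=cam('scene'); cv2.imwrite('pics/i.png',cv2.resize(s['img'][140:280,260:440],(720,560)))
E
```

```text
t: 13.73
position: [0.5991, 0.0371, 0.0671]
eef_rot: [[-0.072, 0.997, 0.001], [0.997, 0.072, 0.0], [0.0, 0.001, -1.0]]
ft_force: [0.4, 0.0, -0.2]
width: 0.0518
grip_force: 0.0
t 13.73 pos [0.5991 0.0371 0.0671] yaw 4.2 w 0.0518 grip 0.0 F [ 0.4  0.  -0.2] j7 0.12
twist units 0.03 then shift units [ 0.14  -0.97   0.051]
```

View pics/i.png

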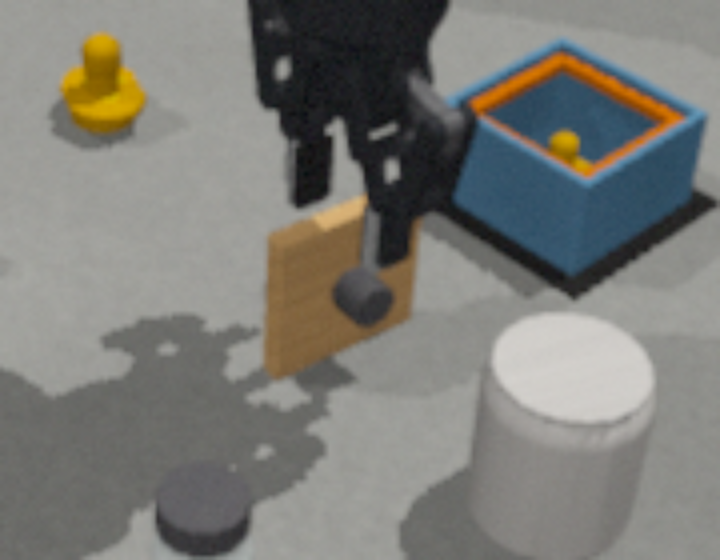

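The lid stands on its edge between the open fingers. I'll tip it towards -x, with the far finger catching it.

```bash
python3 -m inch '0.4 0 -0.2 0 0; 0.4 0 -0.2 0 0; 0.4 0 -0.1 0 0; 0.4 0 -0.1 0 0; 0.4 0 -0.1 0 0; 0.4 0 -0.1 0 0; 0.4 0 -0.1 0 0; 0.4 0 -0.05 0 0; 0.4 0 0 0 0; 0.4 0 0 0 0; 0.4 0 0 0 0; 0.4 0 0 0 0'; python3 - <<'E'
from h import *
go(.56,.04,.065,4)
s=cam('scene'); cv2.imwrite('pics/j.png',cv2.resize(s['img'][140:280,260:440],(720,560)))
E
```

```text
t: 14.78
position: [0.5611, 0.0344, 0.0665]
eef_rot: [[-0.073, 0.997, 0.0], [0.997, 0.073, 0.0], [-0.0, 0.0, -1.0]]
ft_force: [0.1, -0.8, 0.6]
width: 0.0513
grip_force: 0.0
t 14.78 pos [0.5611 0.0344 0.0665] yaw 4.2 w 0.0513 grip 0.0 F [ 0.1 -0.8  0.6] j7 0.10
twist units 0.03 then shift units [ 0.141 -0.017  0.037]
```

View pics/j.png

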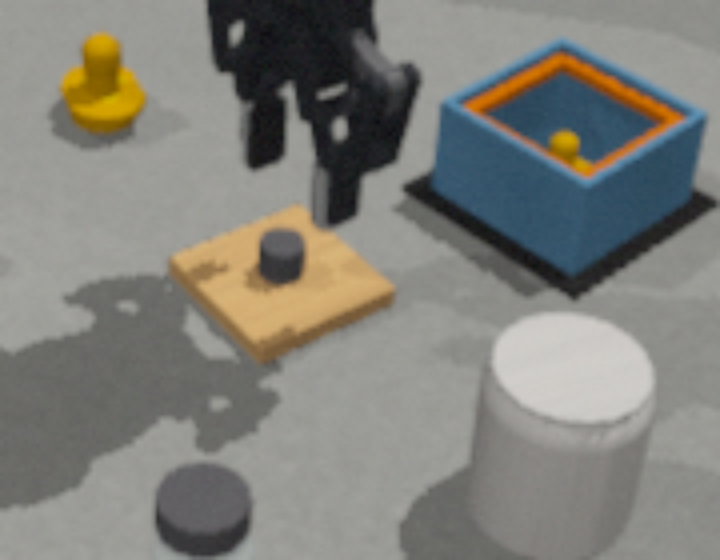

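The lid is flat and knob up. The knob top is at crop (283,240), and the plate corners are at (168,262), (295,207), (396,287) and (262,350).

```bash
python3 - <<'E'
from h import *
s=cam('scene'); f=lambda u,v,z: pix(s,260+u/4,140+v/4,z)[:2]
print('knob',f(283,238,.032))
c=np.array([f(*q,.012) for q in [(168,262),(295,207),(396,287),(262,350)]])
print(c,c.mean(0),[np.degrees(np.arctan2(*(c[i]-c[i-1])[::-1])) for i in range(4)])
for n in ('scene','top'):
    s=cam(n)
    for q in ('lid','lid_knob'):
        for r in robot.spot_point(q,n)[:1]: print(n,q,r['conf'],tow(s,r['xyz']))
    if n=='top':
        m=robot.trace('lid',n)
        k=max(cv2.findContours(m[0]['mask'].astype(np.uint8),0,1)[0],key=len)
        print(cv2.minAreaRect(np.array([pix(s,u,v,.012)[:2]*1000 for u,v in k[:,0]],np.float32)))
go(.552,.036,.13,4)
E
```

```text
knob [0.54964492 0.03592455]
[[ 0.51709711 -0.01260096]
 [ 0.5088901   0.06890642]
 [ 0.59000432  0.07912814]
 [ 0.59797583 -0.00438063]] [0.55349184 0.03276324] [np.float64(-174.19651584510578), np.float64(95.74975276385638), np.float64(7.182346694627892), np.float64(-84.54722970403499)]
scene lid 0.74 [ 0.54729303  0.03519577 -0.00595682]
scene lid_knob 0.71 [0.55040739 0.03190703 0.02862157]
top lid 0.61 [ 5.51847206e-01  3.49459974e-02 -4.34574682e-04]
top lid_knob 0.81 [0.54914646 0.03115578 0.0331057 ]
((550.7274780273438, 7.140064239501953), (83.21269226074219, 33.17845916748047), 0.28272557258605957)
t 15.23 pos [0.5609 0.0344 0.0665] yaw 4.2 w 0.0509 grip 0.0 F [-0.5 -0.1 -0.5] j7 0.10
twist units 0.03 then shift units [ 0.055 -0.219 -1.587]
```

```bash
python3 -m inch '0.4 0.01 -0.25 0 0; 0.4 0 0 0 0; 0.4 0 0 0.4 0; 0.4 0 0 0.5 0; 0.4 0 0 0.24 0; 0.4 0 0 0 0; 1 0 0 0 0; 1 0 0 0 0; 1 0 0 0 0; 1 0 0 0 0; 1 0 0 0 0; 1 0 0 0 0; 1 0 0 0 0' 50; python3 - <<'E'
from h import *
go(.557,.2105,.1,12)
E
```

```text
t: 16.32
position: [0.5517, 0.0341, 0.0221]
eef_rot: [[-0.072, 0.997, 0.002], [0.997, 0.072, 0.001], [0.0, 0.002, -1.0]]
ft_force: [-1.0, -0.9, 6.6]
width: 0.0212
grip_force: 49.0
t 16.32 pos [0.5517 0.0341 0.0221] yaw 4.2 w 0.0212 grip 49.0 F [-1.  -0.9  6.6] j7 0.12
twist units -1.31 then shift units [ 4.287  1.051 -1.944]
```

```bash
python3 -m inch '1 0 0 -0.3 0; 1 0 0 -0.6 0; 1 0 0 -0.7 0; 1 0 0 -0.6 -0.6; 1 0 0 0 -0.6; 1 0 0 0 0; 1 0 0 0 0'; python3 - <<'E'
from h import *
go(.557,.2105,.105,11.5)
s=cam('scene'); cv2.imwrite('pics/k.png',cv2.resize(s['img'][110:260,260:440],(720,600)))
E
```

```text
t: 16.9
position: [0.5507, 0.0342, 0.1093]
eef_rot: [[-0.195, 0.981, 0.0], [0.981, 0.195, 0.001], [0.0, 0.0, -1.0]]
ft_force: [0.0, 0.2, -1.9]
width: 0.0214
grip_force: 49.2
t 16.90 pos [0.5507 0.0342 0.1093] yaw 11.3 w 0.0214 grip 49.2 F [ 0.   0.2 -1.9] j7 0.18
twist units -0.04 then shift units [4.289 1.033 0.11 ]
```

View pics/k.png

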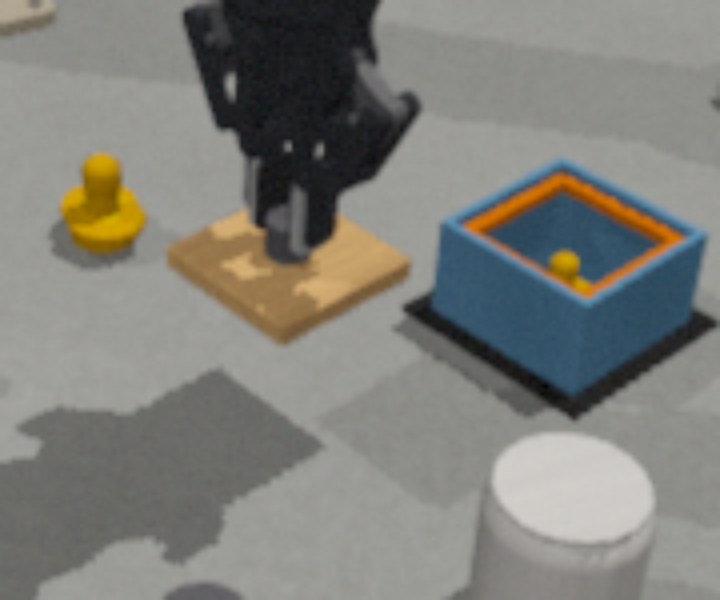

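The lid is held level. The lid corners are at (168,257), (410,266) and (284,328), and the rim corners are at (440,225), (562,160), (706,238) and (587,303). I'll work out the relative offset.

```bash
python3 - <<'E'
from h import *
s=cam('scene'); f=lambda u,v,z: pix(s,260+u/4,110+v/4,z)[:2]
a=lambda p,q:np.degrees(np.arctan2(*(q-p)[::-1]))
L,R,B=[f(*q,.0992) for q in [(168,257),(410,266),(284,328)]]
o=robot.get_obs()['position']; lc=(L+R)/2
print('lid c',lc,'rel tcp',lc-np.array(o)[:2],a(B,R),a(L,B),a(L,R),np.linalg.norm(L-R))
l,t,r,b=[f(*q,.06) for q in [(440,225),(562,160),(706,238),(587,303)]]
print('case c',(l+r+t+b)/4,a(b,r),a(l,t),a(l,b),a(t,r),'diag',a(l,r),a(b,t))
S=cam('top'); 
h=cv2.cvtColor(S['img'],cv2.COLOR_BGR2HSV); m=((h[...,0]>4)&(h[...,0]<14)&(h[...,1]>190)).astype(np.uint8)
M=np.zeros_like(m); M[160:240,170:250]=1; k=np.argwhere((m*M)>0)[:,::-1]
print('seal',cv2.minAreaRect(np.array([pix(S,u,v,.055)[:2]*1000 for u,v in k],np.float32)))
h2=cv2.inRange(h,(10,60,60),(25,255,255)); h2[:150]=0;h2[230:]=0;h2[:,:240]=0;h2[:,320:]=0
k=np.argwhere(h2>0)[:,::-1]; print('lid top',len(k),cv2.minAreaRect(np.array([pix(S,u,v,.0992)[:2]*1000 for u,v in k],np.float32)))
E
```

```text
lid c [0.55884439 0.03082587] rel tcp [ 0.00855769 -0.00323907] 99.19373205217536 15.021263266949363 57.76353524892894 0.11513197070817989
case c [0.55958984 0.20848964] 99.25207743262473 101.75542184020196 14.975366321561076 10.81694245723934 diag 56.49430157976837 146.92565299984008
seal ((552.5751953125, 239.06759643554688), (87.99091339111328, 36.57455825805664), 3.018390417098999)
lid top 1232 ((563.287353515625, 57.825347900390625), (164.67764282226562, 142.5611114501953), 1.8005332946777344)
```

```bash
python3 -m inch '1 0.4 0.1 0 0; 1 0.7 0.17 0 0; 1 0.8 0.2 0 0; 1 0.8 0.2 0 0; 1 0.7 0.17 0 0; 1 0.5 0.12 0 0; 1 0.3 0.07 0 0; 1 0.09 0 0 0; 1 0 0 0 0; 1 0 0 0 0'; python3 - <<'E'
from h import *
go(.557,.211,.09,11.4)
S=cam('scene'); m=robot.trace('lid','scene')
k=m[0]['mask']; y,x=np.nonzero(k); 
h=cv2.cvtColor(S['img'],cv2.COLOR_BGR2HSV)
w=k.astype(np.uint8); c=max(cv2.findContours(w,0,1)[0],key=len)
print(m[0]['conf'],'ext L',x.min(),y[x==x.min()],'R',x.max(),y[x==x.max()],'bot',y.max(),x[y==y.max()])
for r in robot.spot_point('lid','scene')[:1]+robot.spot_point('lid_knob','scene')[:1]: print(tow(S,r['xyz']))
# predicted plate corners if centred on TCP
o=robot.get_obs(); p=np.array(o['position'])
for zb in (p[2]-.0221,):
  for a in (57-.4,147,237,327):
    print(a,proj(S,[p[0]+.0594*np.cos(np.radians(a)),p[1]+.0594*np.sin(np.radians(a)),zb]).round(1),proj(S,[p[0]+.0594*np.cos(np.radians(a)),p[1]+.0594*np.sin(np.radians(a)),zb+.012]).round(1))
E
```

```text
t: 17.88
position: [0.5576, 0.2086, 0.1087]
eef_rot: [[-0.195, 0.981, -0.0], [0.981, 0.195, -0.001], [-0.001, -0.001, -1.0]]
ft_force: [0.3, -1.0, -0.9]
width: 0.0215
grip_force: 49.2
t 17.88 pos [0.5576 0.2086 0.1087] yaw 11.2 w 0.0215 grip 49.2 F [ 0.3 -1.  -0.9] j7 -0.11
twist units -0.03 then shift units [ 0.063 -0.002  0.466]
0.77 ext L 377 [152 153] R 433 [153 154 155 156] bot 170 [406 407 408 409 410]
[0.55380234 0.21076764 0.08135341]
[0.55991293 0.21068424 0.1187136 ]
56.6 [433.5 157.5] [434.6 152.6]
147 [401.9 141.4] [402.7 136.6]
237 [376.1 154.9] [376.7 150. ]
327 [407.8 172.5] [408.7 167.5]
```

The predicted corners match the mask, so the lid is centred on the TCP. Lowering it.

```bash
python3 -m inch '1 0.06 0 0.3 0; 1 0 0 0.2 0; 1 0 0 0 0; 1 0 0 0.08 0; 1 0 0 0.06 0; 1 0 0 0.05 0; 1 0 0 0.04 0; 1 0 0 0 0; 1 0 0 0 0'; python3 - <<'E'
from h import *
go(.557,.211,.077,11.4)
E
```

```text
t: 18.83
position: [0.557, 0.2128, 0.0798]
eef_rot: [[-0.197, 0.98, 0.0], [0.98, 0.197, 0.0], [0.0, 0.0, -1.0]]
ft_force: [0.0, -0.5, -0.3]
width: 0.0211
grip_force: 49.2
t 18.83 pos [0.557  0.2128 0.0798] yaw 11.4 w 0.0211 grip 49.2 F [ 0.  -0.5 -0.3] j7 -0.10
twist units -0.01 then shift units [-0.045 -0.01   0.07 ]
```

```bash
python3 -m inch '1 -0.03 0 0.03 0; 1 0 0 0.03 0; 1 0 0 0.02 0; 1 0 0 0 0'; python3 - <<'E'
from h import *
go(.557,.211,.077,11.4)
E
```

```text
t: 19.17
position: [0.5575, 0.2115, 0.0769]
eef_rot: [[-0.197, 0.98, 0.0], [0.98, 0.197, 0.0], [0.0, 0.0, -1.0]]
ft_force: [-1.6, -1.0, 3.0]
width: 0.0216
grip_force: 49.7
t 19.17 pos [0.5575 0.2115 0.0769] yaw 11.3 w 0.0216 grip 49.7 F [-1.6 -1.   3. ] j7 -0.10
twist units -0.01 then shift units [-0.009 -0.013 -0.002]
```

```bash
python3 -m inch '0.5 0 0 0 0; 0.5 0 0 0 0; 0.5 0 0 0 0; 0.5 0 0 -0.3 0; 0.5 0 0 -0.6 0; 1 0 0 0 0; 1 0 0 0 0; 1 0 0 0 0; 1 0 0 0 0; 1 0 0 0 0; 1 0 0 0 0' 40; python3 - <<'E'
from h import *
go(.557,.211,.088,11.4)
S=cam('scene')
for r in robot.spot_point('lid','scene')[:1]+robot.spot_point('lid_knob','scene')[:1]: print(tow(S,r['xyz']))
E
```

```text
t: 20.08
position: [0.5569, 0.2115, 0.112]
eef_rot: [[-0.197, 0.98, -0.001], [0.98, 0.197, -0.0], [-0.0, -0.001, -1.0]]
ft_force: [-0.4, -0.1, 0.4]
width: -0.0003
grip_force: 0.0
t 20.08 pos [0.5569 0.2115 0.112 ] yaw 11.4 w -0.0003 grip 0.0 F [-0.4 -0.1  0.4] j7 -0.11
twist units -0.01 then shift units [-0.012 -0.     0.6  ]
[0.55482224 0.21258153 0.05034471]
[0.55822536 0.21429411 0.08551765]
```

```bash
python3 -m inch '1 0 0 0.3 0; 1 0 0 0.25 0; 1 0 0 0.08 0; 1 0 0 0.05 0; 1 0 0 0.05 0; 1 0 0 0.05 0; 1 0 0 0 0; 1 0 0 0 0'; python3 - <<'E'
from h import *
go(.557,.211,.08,11.4)
E
```

```text
t: 20.9
position: [0.5568, 0.2115, 0.0808]
eef_rot: [[-0.197, 0.98, -0.001], [0.98, 0.197, -0.0], [-0.0, -0.001, -1.0]]
ft_force: [-1.7, -0.5, 2.3]
width: 0.0002
grip_force: 1.1
t 20.90 pos [0.5568 0.2115 0.0808] yaw 11.4 w 0.0002 grip 1.1 F [-1.7 -0.5  2.3] j7 -0.10
twist units -0.01 then shift units [-0.013  0.003  0.019]
```

```bash
python3 -m inch '1 0 0 0.05 0; 1 0 0 0.05 0; 1 0 0 0 0'; python3 -m inch '1 0 0 0.05 0; 1 0 0 0.05 0; 1 0 0 0 0' | grep -E 'pos|force'
```

```text
t: 21.15
position: [0.5573, 0.2117, 0.0798]
eef_rot: [[-0.197, 0.98, -0.0], [0.98, 0.197, 0.001], [0.001, -0.0, -1.0]]
ft_force: [-13.6, -4.7, 30.3]
width: -0.0001
grip_force: 15.3
position: [0.558, 0.2119, 0.0794]
ft_force: [-26.2, -9.2, 64.5]
grip_force: 32.1
```

The force rises sharply at z = 0.0795, so the lid is home. Retreating to check it.

```bash
python3 -m inch '1 0 0 -0.2 0; 1 0 0 -0.4 0; 1 0 0 -0.9 0; 1 0 0 -0.9 0; 1 0 0 -0.9 0; 1 0 0 0 0; 1 0 0 0 0'; python3 - <<'E'
from h import *
for n in ('scene','top'):
    S=cam(n)
    for r in robot.spot_point('lid',n)[:1]+robot.spot_point('lid_knob',n)[:1]: print(n,r['conf'],tow(S,r['xyz']))
    m=robot.trace('lid',n)[0]['mask']; y,x=np.nonzero(m); print('L',x.min(),y[x==x.min()],'R',x.max(),y[x==x.max()],'T',y.min(),'B',y.max(),x[y==y.max()])
    for zb in(.048,.053):
        print(zb,[proj(S,[.557+.0594*np.cos(np.radians(a)),.211+.0594*np.sin(np.radians(a)),zb+.012]).round(1).tolist() for a in (56.5,146.5,236.5,326.5)])
E
```

```text
t: 21.98
position: [0.5583, 0.212, 0.2071]
eef_rot: [[-0.197, 0.98, 0.003], [0.98, 0.197, 0.002], [0.001, 0.004, -1.0]]
ft_force: [-0.3, -0.1, -0.3]
width: 0.0002
grip_force: 0.0
scene 0.44 [ 0.53632213 -0.30254482  0.00114785]
scene 0.61 [0.55767185 0.21391839 0.07735845]
L 378 [165 166 167] R 431 [167 168 169] T 153 B 182 [405 406 407 408]
0.048 [[431.7, 167.8], [401.0, 151.5], [375.4, 165.1], [406.1, 183.0]]
0.053 [[432.1, 165.9], [401.3, 149.6], [375.6, 163.1], [406.5, 181.0]]
top 0.8 [0.56053329 0.21149556 0.04658175]
top 0.85 [0.55579904 0.2096556  0.08337185]
L 185 [187 188 189 190 191 192 193 194] R 229 [206 207 208 209 210] T 172 B 218 [190 191 192]
0.048 [[182.7, 179.9], [188.5, 218.3], [227.9, 210.4], [221.4, 172.2]]
0.053 [[181.9, 179.4], [187.7, 218.0], [227.3, 210.1], [220.9, 171.6]]
```

```bash
python3 -c "
from plant import robot
print(robot.close_job())"
```

```text
the job is handed in; nothing more can be done
None
```

The 37 mm pacifier is in the case and the lid is pressed home knob up. The press met a solid stop at the flush height and the cameras agree, but the hand-in returned no verdict.

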